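# Load a brass bar into a lever collet

### The job

Take the round brass bar from the wooden rack and feed it into the mouth of the open collet until it has pushed the sprung depth stop fully home, but without forcing it. Then swing the red-handled lever fully shut so that the bar stays held against the stop, and let go. Do not disturb the steel hex bar, the tape roll or the jar.

Things in the scene. Friction and masses are not known exactly. Their poses are not given: they have to be found in the camera images.
- bar_mid (a point): centre of the loose round brass bar: 16 mm diameter, 160 mm long, about 0.27 kg, its own x axis along the bar; both ends alike, with a 3 mm chamfer. It lies in the notches of the rack, 40 mm above the desk, free to be gripped between the two notched supports. Hold it on the half away from the collet (about 20 mm behind its centre): 48 to 74 mm of its front end goes into the collet. It can be pitched in the pads by a sideways knock on its end, so keep it straight.
- hex_mid (a point): centre of the steel hex bar, 16 mm across flats, 160 mm long, x axis along the bar; it lies in the other notch of the rack, parallel to the brass bar and 76 mm from it, and must stay there.
- rack: wooden bar rack, base 140 x 130 x 12 mm, origin under its centre, x axis along the bars. Two notched supports, 12 mm thick, stand at x = -56 and +56 mm and are 42 mm high; the notches, at y = -38 and +38 mm, have floors 32 mm high. The +x ends of the bars point roughly towards the collet side. Which bar lies in which notch changes.
- collet: grey fixture with an aluminium collet head, bolted down; origin under its centre on the desk, x axis = feed direction, z up. The head is 90 mm long (x -45 to +45 mm), 50 mm wide, its top 115 mm above the desk; base plate 130 x 100 mm. Bore of 18 mm along x, its axis 90 mm above the desk.
- mouth (a point): centre of the bore's mouth, in the head's -x face, 90 mm above the desk, ringed by a dark nut; a 4 mm chamfer leads in. Axes as the collet's: x is the feed direction, into the bore. A sprung shoe in the roof of the bore, 23 mm in, drags on the bar: expect some 4 to 12 N of resistance from there on, well before the stop; this drag also keeps the bar where it is when it is let go.
- stop (a joint): travel of the sprung depth stop inside the bore: 0 = untouched, 0.008 m = fully home against a solid end. Its spring adds only 1.5 to 3 N. Where it stands is not known: the bar's front end meets it 40 to 66 mm inside the mouth, and is home 8 mm further in. At home the resistance climbs on past 18 N in all without further travel: stop pushing at about 20 N; pressing the stop itself with more than 25 N is forcing it.
- lever (a joint): angle of the closing lever: 0 to 0.3 rad = open (at the start), 1.309 rad = fully shut against its end. It turns clockwise seen from above, stays where it is left, and takes about 4 to 8 N at its handle, pushed squarely along its arc (more if pushed askew); a cam then squeezes the bar. More than 40 N of finger force on the fixture is too much.
- pivot (a point): point on the lever's vertical hinge axis, at x = -8, y = -23 mm in the collet's frame, 147 mm above the desk (the height of handle).
- handle (a point): middle of the lever's upright red handle, a post of 14 mm diameter reaching from 125 to 170 mm above the desk, 75 mm from the hinge axis. With the lever at 0 it lies from the pivot 20 degrees off the collet's +x towards its -y; when shut, 95 degrees off, that is to the collet's -y side. Push it with shut fingers or hold it from above; the flat arm below it tops out at 127 mm.
- tape: roll of grey tape lying flat, 100 mm diameter, 48 mm high, origin under its centre; leave alone.
- jar: orange jar with a white lid, 72 mm diameter, 75 mm high, origin under its centre; leave alone.

How it is judged (in metres and radians):
On the way, in this order (a step that is already met when the one before it is completed fails the run):
1. the bar is in the bore with the depth stop fully home, the lever still open (value of joint stop above 0.0062 m and value of joint lever below 0.6 rad and angle between the x axis of bar_mid and the x axis of collet, either way round below 0.1 rad and y of bar_mid in the frame of mouth between -0.006 and 0.006 m and z of bar_mid in the frame of mouth between -0.008 and 0.008 m and x of bar_mid in the frame of mouth above -0.045 m), for 0.2 s.
2. the lever is fully shut with the bar still holding the stop home (value of joint lever above 1.2 rad and value of joint stop above 0.0062 m and angle between the x axis of bar_mid and the x axis of collet, either way round below 0.1 rad and y of bar_mid in the frame of mouth between -0.006 and 0.006 m and z of bar_mid in the frame of mouth between -0.008 and 0.008 m and x of bar_mid in the frame of mouth above -0.045 m), for 0.2 s.
At the end, for the whole second after the job is handed in: the bar lies in the bore (within 6 mm sideways, 8 mm in height and 0.1 rad of its axis, its centre less than 45 mm out of the mouth), still holds the stop at more than 6.2 of its 8 mm, the lever is shut past 1.2 rad, and the bar is at rest and released (all of step 2 and linear speed of bar below 0.01 m/s); the robot touches nothing.
It fails at once if the bar was forced: pressed on the depth stop with more than 25 N (contact force between bar and stop above 25 N).
It fails at once if the fingers pressed on the fixture with more than 40 N (contact force between the fingers and collet above 40 N).
It fails at once if the hex bar was moved by more than 20 mm (distance of hex_mid from where it was at the start of the episode above 0.02 m).
It fails at once if the tape roll or the jar was moved by more than 20 mm (distance of any of tape, jar from where it was at the start of the episode above 0.02 m).
It also fails if it takes over 64 s, if anything falls off the work surface, if the arm or the gripper's body presses on something with over 40 N, if the wrist force passes 120 N, or if a joint passes its speed limit or range.

### The arm

A 6-joint arm with a two-finger parallel gripper is mounted at the origin on the work surface. World frame = base frame: x ahead of the robot, y to its left, z up, the work surface at z = 0. Lengths are in m, angles in degrees, forces in N, time in s.
With the tool pointing down it reaches from about 0.25 to 0.8 m from the base axis. Payload 3.9 kg.
Tool frame: the origin (TCP) lies on the mounting face of the last link; the fingertips stand 173 mm ahead of it and the grasp point (between the pads) lies 155 mm ahead of it; z points along the fingers, y is the line along which they close (so a half turn about z gives the same grasp; the last joint's range is limited). The gripper opens to 85 mm and grips with 20 to 120 N. Pads are 22 mm wide; open, the fingers measure 114 mm over their backs; the gripper's body (76 mm by 85 mm) begins 54 mm behind the grasp point. The pads swing forward as they close: fully open they stand 13 mm farther back than shut.
Start: joints at [-66.921, 14.897, -7.913, 67.191, 0, 90], TCP at [0.206, -0.483, 0.405] pointing down, gripper open.
Joint ranges: [-159.42, 159.42], [-47.68, 98.78], [-73.54, 78.23], [-108.79, 121.32], [-90, 84.71], [-180, 180]. Speed limits (degrees/s): [147.25, 147.25, 180, 180, 180, 180].

### API

Orientations are given as [roll, pitch, yaw] about the fixed x, y, z axes, in that order (R = Rz(yaw) Ry(pitch) Rx(roll)).
In Python, from workcell import get_state, cams, arm gives the robot as it stands. The module is installed in compiled form; this text tells all that it offers.
- The arm moves only by the tool step_arm, never from a script. Its argument "steps" is a list of rows, each a list of 7 numbers: the opening, from -1 (shut) to 1 (fully open), then the shift along the tool's x, y, z normalised to -1 to 1, where 1 is 75 cm, then the turn, a rotation vector about the tool's x, y, z normalised to -1 to 1, where 1 is 180 degrees. In form: [[gripper, tx, ty, tz, wx, wy, wz], ...]. A call has 1 to 8 rows; each row is the pose to reach, as a shift and turn from the pose commanded when the call began, along the tool's axes at that moment, turning the shorter way round; what a row does not reach only later rows make up. A row lasts 1/10 s, in which the tool goes at most 50 mm and 8.59 degrees, less where a joint would pass 70% of its speed; a pose out of reach is approached as far as the arm can. A call with a number of a shift or a turn outside -1 to 1 is refused whole. A call with a gripper value outside its range is refused whole. The fingers move at their own pace and stop on an object; the grip force is fixed at half the most. Time passes only in rows, so rows that repeat a pose let the fingers close. It gives the time, the measured TCP pose, the force, the opening and the grip force at its end, in the units of the state.
- get_state(): the state, without advancing time (a new reading comes with each control period).
- cams.grab_frame(name): name is "scene" or "top"; returns a dict with "pixels" (384x512x3 uint8, red, green, blue), "vertical_fov" (degrees; the focal length in pixels is half the picture's height over the tangent of half this angle, whatever the lens; pixels are square), "cx", "cy" (the principal point, pixels), "camera_from_world" (4x4, takes a point from world to camera coordinates). Camera axes: x right, y up, looking along -z (the intrinsics and any distortion apply to the point x, -y, -z); pixel columns grow to the right and rows downward; lengths in m; the calibration is good to about 2 mm. A picture is of the moment at which its call begins. There is no depth.
- arm.finish_job(): hands the job in; it is judged then, once.
The state is a dict: "time": time; "joint_positions": joint angles; "dq": joint speeds; "joint_torque": joint torques, N m; "position": TCP position; "tcp_rot": TCP orientation; "contact_force": force on the tool from outside, world axes, zero at the start; "wrist_torque": the same for the moment, N m; "finger_gap": finger opening in m; "grasp_force": force on a finger pad.
Only numpy, scipy, OpenCV 4.12 (cv2) and the standard library are available. Lean on these libraries where they do the work, as an engineer would, in place of code of your own. Each camera call takes 0.05 s, during which the arm holds its last target. There are 200 camera calls.

## Working session

There is one attempt and no reset: what is moved stays moved. The work goes in short steps, Python scripts to look and compute and a tool call to move; the robot and the scene stay as the last step left them, time stands still between calls to the robot, and variables do not carry over. Pictures are saved under pics/ and viewed, at most 10 in all, crops included, and the job is handed in when it is done.

Besides the shell and the picture viewer there is one more tool, called after ">>>" as a command line: name --pt "numbers of a row" for each row, then --argument value for the rest. step_arm: Moves the arm, as the interface text tells. Scaled input: -1 to 1 covers 75 cm each way for a shift and 180 degrees each way for a turn. Its arguments: {"type":"object","properties":{"steps":{"type":"array","items":{"type":"array","items":{"type":"number","minimum":-1,"maximum":1}}}},"required":["steps"]}

```bash
mkdir -p pics; python3 - <<'E'
from workcell import get_state,cams
import cv2,pickle
for n in("scene","top"):
    f=cams.grab_frame(n); pickle.dump(f,open(f"{n}.pkl","wb")); cv2.imwrite(f"pics/{n}0.png",f["pixels"][:,:,::-1])
    print(n,{k:v for k,v in f.items() if k!="pixels"})
print(get_state())
E
```

```text
scene {'vertical_fov': 43.60041621542816, 'cx': 255.03997866052305, 'cy': 192.5932988244214, 'camera_from_world': array([[ 0.8816084 ,  0.4718001 , -0.01308766, -0.53203624],
       [-0.28421191,  0.55280981,  0.78334214,  0.09330508],
       [ 0.37681589, -0.68688134,  0.62145298, -1.3192209 ],
       [ 0.        ,  0.        ,  0.        ,  1.        ]])}
top {'vertical_fov': 47.585357714912675, 'cx': 252.87499439954595, 'cy': 191.2071223231359, 'camera_from_world': array([[-0.01958627, -0.99975142,  0.01065278, -0.0069273 ],
       [ 0.98764877, -0.01769031,  0.15568223, -0.64009861],
       [-0.15545508,  0.01357044,  0.98774975, -1.07232055],
       [ 0.        ,  0.        ,  0.        ,  1.        ]])}
{'time': 0.1, 'joint_positions': array([-6.69227740e+01,  1.49334415e+01, -7.97884007e+00,  6.71903253e+01,
        5.86800542e-04,  8.99990180e+01]), 'dq': array([-0.03493955, -0.12658711,  0.16282204,  0.04395957,  0.05240579,
       -0.02571045]), 'joint_torque': array([-4.68289011e-05, -4.06507266e+01,  2.54527563e+01,  1.01461969e-02,
        1.00391858e-04,  8.36235785e-06]), 'position': array([ 0.20566609, -0.48270514,  0.40393126]), 'tcp_rot': array([-1.79897393e+02, -5.88558202e-04,  2.30782070e+01]), 'contact_force': array([ 0.40305804, -0.1697314 , -0.56476597]), 'wrist_torque': array([ 0.06376478,  0.02992678, -0.06530538]), 'grasp_force': 0.0, 'finger_gap': 0.08508358154447694}
```

View pics/scene0.png

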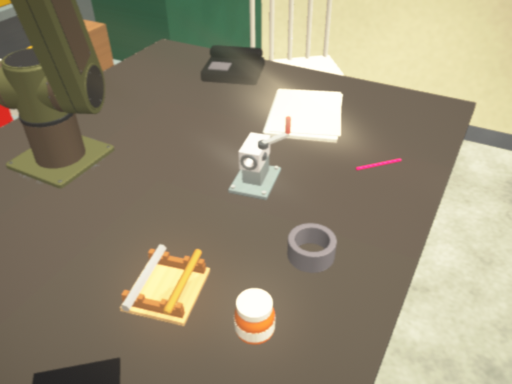

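View pics/top0.png

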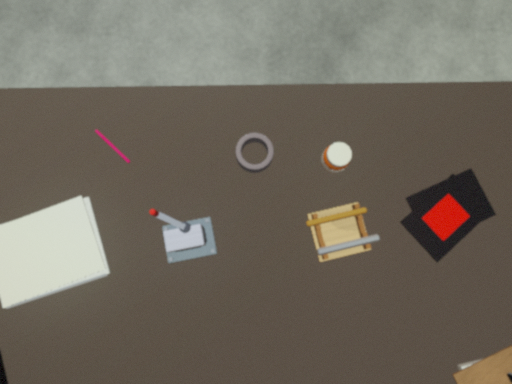

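The top view shows the rack near (340,232) with the brass bar from about (308,223) to (366,209). The collet is near (190,238), the lever handle at (154,212), the tape at (254,152) and the jar at (338,155). I'll enlarge the crops next.

```bash
python3 - <<'E'
import cv2,pickle,numpy as np
S=pickle.load(open("scene.pkl","rb"))["pixels"][:,:,::-1];T=pickle.load(open("top.pkl","rb"))["pixels"][:,:,::-1]
def c(I,x,y,w=80,h=60,k=5): return cv2.resize(I[y:y+h,x:x+w],None,fx=k,fy=k,interpolation=cv2.INTER_CUBIC)
a=np.vstack([np.hstack([c(T,300,195,80,75,4)[:300],c(T,145,200,80,75,4)]),np.hstack([c(S,115,240,100,80,4)[:, :320],c(S,220,110,80,80,4)])])
cv2.imwrite("pics/crops.png",a);print(a.shape)
E
```

```text
(620, 640, 3)
```

View pics/crops.png

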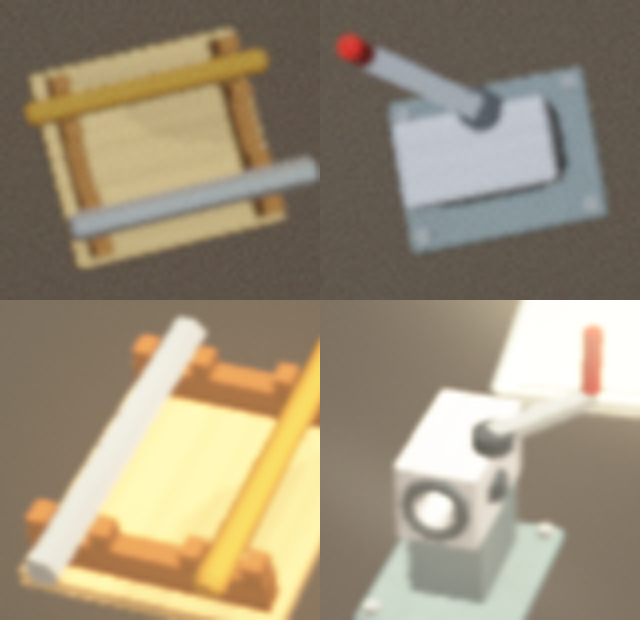

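```bash
cat > fit.py <<'E'
import numpy as np,pickle
from scipy.optimize import least_squares
C={n:pickle.load(open(n+".pkl","rb")) for n in("top","scene")}
def proj(n,p,k=0):
    f=C[n];M=f["camera_from_world"];c=p@M[:3,:3].T+M[:3,3]
    F=192/np.tan(np.radians(f["vertical_fov"]/2));u=c[:,0]/-c[:,2];v=-c[:,1]/-c[:,2];d=1+k*(u*u+v*v)
    return np.c_[f["cx"]+F*u*d,f["cy"]+F*v*d]
def cr(x0,y0,pts): return [((a+.5)/4-.5+x0,(b+.5)/4-.5+y0) for a,b in pts]
def place(q,P):
    c,s=np.cos(q[2]),np.sin(q[2]);return np.c_[q[0]+c*P[:,0]-s*P[:,1],q[1]+s*P[:,0]+c*P[:,1],P[:,2]]
def fit(obs,q0,kf):
    def r(q): return np.concatenate([((proj(n,place(q,np.array(P,float)),q[3+(n=="scene")] if kf else 0)-np.array(m))).ravel() for n,P,m in obs])
    s=least_squares(r,list(q0)+([0,0] if kf else []),loss="soft_l1",x_scale=[.1,.1,.1]+([.1,.1] if kf else []));return s.x,r(s.x).reshape(-1,2)
h=[(-.045,-.025,.115),(-.045,.025,.115),(.045,.025,.115),(.045,-.025,.115)]
col=[("top",h,cr(145,200,[(223,95),(237,180),(91,207),(73,125)])),
 ("top",[(.065,-.05,.01),(-.065,-.05,.01),(-.065,.05,.01),(.065,.05,.01)],cr(145,200,[(70,103),(260,67),(285,213),(95,250)])),
 ("scene",h,cr(220,110,[(170,188),(77,165),(123,90),(202,105)])),
 ("scene",[(-.045,0,.09)],cr(220,110,[(115,208)]))]
bar=[("top",[(.08,0,.044),(-.08,0,.044)],cr(300,195,[(26,113),(269,60)])),
 ("scene",[(-.08,0,.04)],cr(115,240,[(212,278)]))]
rack=[("top",[(.07,-.065,.012),(-.07,-.065,.012),(-.07,.065,.012),(.07,.065,.012)],cr(300,195,[(30,75),(237,27),(285,215),(80,268)]))]
if __name__=="__main__":
  for nm,o in(("col",col),("bar",bar),("rack",rack)):
    for kf in((0,1) if nm=="col" else (0,)):
      q,e=fit(o,(.55,.2 if nm=="col" else -.2,1.8),kf);print(nm,np.round(q,4),np.degrees(q[2]));print(np.round(e,1).tolist())
  print(np.round(place(q,np.array([[0,-.038,.04]])),4))
  print(C["top"]["pixels"][:,:,0].shape)
E
python3 fit.py
```

```text
col [0.5223 0.1502 1.7466] 100.07129148575001
[[-0.4, -0.4], [-0.2, -1.0], [-1.1, -0.4], [-0.1, -0.6], [-0.7, -0.3], [0.5, -0.8], [1.1, 0.2], [-0.7, 0.7], [-3.8, -1.4], [-0.8, 0.9], [-0.2, 0.4], [-0.6, -0.2], [-0.0, 0.7]]
col [ 0.5214  0.1517  1.748  -0.2098 -0.2278] 100.15451443494636
[[-0.8, -0.1], [-0.5, -0.9], [-0.7, -0.7], [0.3, -0.6], [-0.3, -0.2], [-0.0, -0.5], [0.7, 0.2], [-0.0, 0.1], [-3.8, -1.7], [-0.8, 0.6], [-0.2, 0.3], [-0.8, -0.4], [-0.0, 0.3]]
bar [ 0.5723 -0.2297  1.7794] 101.95408820061222
[[-1.0, 0.2], [-1.8, -0.5], [-1.1, 2.2]]
rack [ 0.5357 -0.2445  1.7831] 102.16197604819442
[[0.1, -0.3], [-0.8, -0.2], [0.4, 0.7], [0.0, -0.1]]
[[ 0.5729 -0.2365  0.04  ]]
(384, 512)
```

```bash
python3 - <<'E'
import numpy as np,pickle,cv2
g=cv2.GaussianBlur(cv2.cvtColor(pickle.load(open("top.pkl","rb"))["pixels"],7),(5,5),0).astype(float)
xs=np.arange(8,505,4);ys=[]
for x in xs:
    d=-np.diff(g[65:110,x]);i=d.argmax();w=d[max(0,i-3):i+4].clip(0);ys.append(65.5+(np.arange(max(0,i-3),max(0,i-3)+len(w))*w).sum()/w.sum())
ys=np.array(ys);print(np.round(ys[::8],2));
from scipy.optimize import least_squares
F=192/np.tan(np.radians(47.585/2));u=(xs-252.9)/F;v=(ys-191.2)/F
def und(k):
    a,b=u.copy(),v.copy()
    for _ in range(30):
        d=1+k*(a*a+b*b);a,b=u/d,v/d
    return a,b
def r(k):
    a,b=und(k[0]);p=np.polyfit(a,b,1);return (b-np.polyval(p,a))*F
s=least_squares(r,[0],loss="soft_l1");print(s.x,np.std(r([0])),np.std(s.fun))
E
```

```text
[87.66 87.33 86.79 86.35 85.95 85.55 85.23 84.61 84.12 83.62 83.48 82.75
 82.56 82.23 81.68 81.18]
[-0.00170289] 0.11850341430269797 0.11714507709401646
```

```bash
cat > mv.py <<'E'
# usage: mv.plan([x,y,z],yaw[,pitch,roll]) -> row numbers from stored commanded pose; commit() stores
import numpy as np,json,os
from scipy.spatial.transform import Rotation as R
def cmd():
    return json.load(open("cmd.json")) if os.path.exists("cmd.json") else {"p":[.206,-.483,.405],"r":R.from_euler("xyz",[180,0,23.079],degrees=True).as_quat().tolist()}
def row(p,yaw,c=None):
    c=c or cmd();r0=R.from_quat(c["r"]);t=r0.inv().apply(np.array(p)-c["p"])/.75
    w=(r0.inv()*R.from_euler("xyz",[180,0,yaw],degrees=True)).as_rotvec()/np.pi
    return np.round(np.r_[t,w],4)
def commit(v):
    c=cmd();r0=R.from_quat(c["r"]);v=np.array(v)
    json.dump({"p":(np.array(c["p"])+r0.apply(v[:3]*.75)).tolist(),"r":(r0*R.from_rotvec(v[3:]*np.pi)).as_quat().tolist()},open("cmd.json","w"))
def show():
    from workcell import get_state
    s=get_state();c=cmd();print("cmd",np.round(c["p"],4),"meas",np.round(s["position"],4),np.round(s["tcp_rot"],2),"F",np.round(s["contact_force"],1),"gap",round(s["finger_gap"],4),"t",s["time"],"j",np.round(s["joint_positions"],1))
E
python3 -c "
import mv;v=mv.row([.576,-.249,.33],102);print(v.tolist())"
```

```text
[0.5762, -0.0936, 0.1, 0.0, 0.0, -0.4384]
```

>>> step_arm --pt "1 0.5762 -0.0936 0.1 0 0 -0.4384" --pt "1 0.5762 -0.0936 0.1 0 0 -0.4384" --pt "1 0.5762 -0.0936 0.1 0 0 -0.4384" --pt "1 0.5762 -0.0936 0.1 0 0 -0.4384" --pt "1 0.5762 -0.0936 0.1 0 0 -0.4384" --pt "1 0.5762 -0.0936 0.1 0 0 -0.4384" --pt "1 0.5762 -0.0936 0.1 0 0 -0.4384" --pt "1 0.5762 -0.0936 0.1 0 0 -0.4384"

```text
time: 0.9
position: [0.5404, -0.2708, 0.3364]
tcp_rot: [-180.0, -0.0, 92.2]
contact_force: [-0.6, 0.0, -1.3]
finger_gap: 0.0852
grasp_force: 0.0
```

```bash
cat >> mv.py <<'E'
def sync():
    from workcell import get_state
    s=get_state();json.dump({"p":s["position"].tolist(),"r":R.from_euler("xyz",s["tcp_rot"],degrees=True).as_quat().tolist()},open("cmd.json","w"))
def go(p,yaw):
    sync();show();print(row(p,yaw).tolist())
E
python3 -c "
import mv;mv.go([.576,-.249,.33],102)"
```

```text
cmd [ 0.5404 -0.2708  0.3364] meas [ 0.5404 -0.2708  0.3364] [-1.7996e+02 -1.0000e-02  9.2200e+01] F [-0.6  0.  -1.3] gap 0.0852 t 0.9 j [-26.6  24.6  -3.7  61.7  -0.   61.2]
[0.0272, 0.0485, 0.0085, -0.0002, -0.0001, -0.0544]
```

>>> step_arm --pt "1 0.0272 0.0485 0.0085 0 0 -0.0544" --pt "1 0.0272 0.0485 0.0085 0 0 -0.0544" --pt "1 0.0272 0.0485 0.0085 0 0 -0.0544" --pt "1 0.0272 0.0485 0.0085 0 0 -0.0544" --pt "1 0.0272 0.0485 0.0085 0 0 -0.0544"

```text
time: 1.4
position: [0.5736, -0.2516, 0.3311]
tcp_rot: [-180.0, -0.0, 101.5]
contact_force: [-0.6, 0.0, 0.2]
finger_gap: 0.0857
grasp_force: 0.0
```

```bash
python3 - <<'E'
import mv,cv2,numpy as np
from workcell import cams
mv.go([.576,-.249,.195],102)
a=[cams.grab_frame(n)["pixels"][:,:,::-1] for n in("top","scene")]
cr=lambda I,x,y:cv2.resize(I[y:y+100,x:x+100],None,fx=4,fy=4,interpolation=cv2.INTER_CUBIC)
cv2.imwrite("pics/g1.png",np.hstack([cr(a[0],285,180),cr(a[1],115,220)]))
E
```

```text
cmd [ 0.5736 -0.2516  0.3311] meas [ 0.5736 -0.2516  0.3311] [-179.98   -0.    101.49] F [-0.6  0.   0.2] gap 0.0857 t 1.4 j [-23.7  26.9  -0.7  62.4  -0.   54.8]
[0.0027, 0.0039, 0.1814, -0.0001, -0.0, -0.0028]
```

View pics/g1.png

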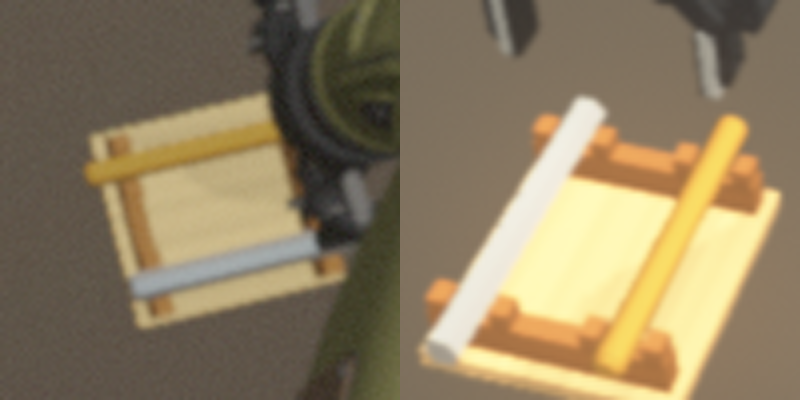

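The brass bar's ends in the scene view are at (168,309.5) and (198.8,250.5), and the fingers are above it. I'll refit using both views.

```bash
python3 - <<'E'
from fit import *
b=[bar[0],("scene",[(-.08,0,.040),(.08,0,.043)],cr(115,220,[(212,358),(335,122)]))]
for o in(b,b[:1],b[1:]):
    q,e=fit(o,(.57,-.23,1.78),0);print(np.round(q,4),np.degrees(q[2]),np.round(e,1).tolist())
s=np.array(q[:2]);
E
```

```text
[ 0.5725 -0.2314  1.7832] 102.17090728994643 [[-0.3, 0.2], [-1.1, -0.7], [-1.4, 3.0], [0.2, -0.8]]
[ 0.5718 -0.2332  1.7657] 101.16470486763163 [[0.3, -0.1], [-0.3, 0.1]]
[ 0.5708 -0.227   1.7968] 102.95122389494742 [[-0.2, 1.0], [0.2, -2.5]]
```

>>> step_arm --pt "1 0.0005 0.0039 0.06 0 0 -0.0028" --pt "1 0.0005 0.0039 0.12 0 0 -0.0028" --pt "1 0.0005 0.0039 0.16 0 0 -0.0028" --pt "1 0.0005 0.0039 0.18 0 0 -0.0028" --pt "1 0.0005 0.0039 0.18 0 0 -0.0028" --pt "1 0.0005 0.0039 0.18 0 0 -0.0028"

```text
time: 2.1
position: [0.5773, -0.2504, 0.1964]
tcp_rot: [180.0, 0.0, 102.1]
contact_force: [-0.0, -0.2, -0.1]
finger_gap: 0.0854
grasp_force: 0.0
```

>>> step_arm --pt "-0.5 0 0 0 0 0 0" --pt "-0.5 0 0 0 0 0 0" --pt "-0.5 0 0 0 0 0 0" --pt "-0.5 0 0 0 0 0 0"

```text
time: 2.5
position: [0.5778, -0.2499, 0.1965]
tcp_rot: [179.9, 0.0, 102.1]
contact_force: [-0.2, 0.1, 0.6]
finger_gap: 0.028
grasp_force: 0.0
```

>>> step_arm --pt "-0.6 0 0 0 0 0 0" --pt "-0.7 0 0 0 0 0 0" --pt "-1 0 0 0 0 0 0" --pt "-1 0 0 0 0 0 0" --pt "-1 0 0 0 0 0 0" --pt "-1 0 0 0 0 0 0"

```text
time: 3.1
position: [0.5775, -0.2498, 0.1962]
tcp_rot: [180.0, 0.0, 102.1]
contact_force: [-1.8, 0.6, 5.2]
finger_gap: 0.0142
grasp_force: 58.4
```

>>> step_arm --pt "-1 0 0 -0.01 0 0 0" --pt "-1 0 0 -0.03 0 0 0" --pt "-1 0 0 -0.06 0 0 0" --pt "-1 0 0 -0.09 0 0 0" --pt "-1 0 0 -0.12 0 0 0" --pt "-1 0 0 -0.12 0 0 0" --pt "-1 0 0 -0.12 0 0 0"

```text
time: 3.8
position: [0.5775, -0.2497, 0.2853]
tcp_rot: [180.0, 0.0, 102.1]
contact_force: [-0.6, -0.2, -3.9]
finger_gap: 0.0141
grasp_force: 58.6
```

```bash
python3 - <<'E'
import mv
c=(.5223,.1502)
import numpy as np
y=np.radians(100.1);d=np.array([np.cos(y),np.sin(y)])
g=np.array(c)-d*(.045+.025+.10)   # front end 25 mm short of mouth
print(g);mv.go([*g,.285],100.1)
E
```

```text
[ 0.55211234 -0.01716554]
cmd [ 0.5775 -0.2497  0.2853] meas [ 0.5775 -0.2497  0.2853] [179.99   0.   102.13] F [-0.6 -0.2 -3.9] gap 0.0141 t 3.8 j [-23.4  28.9  -4.5  56.6   0.   54.5]
[0.3103, 0.032, 0.0004, 0.0, 0.0, 0.0113]
```

>>> step_arm --pt "-1 0.04 0.004 0 0 0 0.0113" --pt "-1 0.09 0.01 0 0 0 0.0113" --pt "-1 0.14 0.015 0 0 0 0.0113" --pt "-1 0.19 0.02 0 0 0 0.0113" --pt "-1 0.23 0.024 0 0 0 0.0113" --pt "-1 0.27 0.028 0 0 0 0.0113" --pt "-1 0.3 0.031 0 0 0 0.0113" --pt "-1 0.3103 0.032 0 0 0 0.0113"

```text
time: 4.6
position: [0.5507, -0.0152, 0.2838]
tcp_rot: [-179.8, -0.1, 100.2]
contact_force: [-1.1, -0.5, -3.2]
finger_gap: 0.0143
grasp_force: 58.6
```

>>> step_arm --pt "-1 0 0 0.0533 0 0 0" --pt "-1 0 0 0.0533 0 0 0" --pt "-1 0 0 0.0533 0 0 0" --pt "-1 0 0 0.0533 0 0 0"

```text
time: 5.0
position: [0.5526, -0.0178, 0.2464]
tcp_rot: [180.0, 0.0, 100.0]
contact_force: [0.5, -1.1, -2.9]
finger_gap: 0.0142
grasp_force: 58.9
```

```bash
python3 - <<'E'
import mv,cv2,numpy as np,pickle
from workcell import cams
mv.sync();mv.show()
a=[]
for n in("top","scene"):
    f=cams.grab_frame(n);pickle.dump(f,open(n+"1.pkl","wb"));a.append(f["pixels"][:,:,::-1])
cr=lambda I,x,y:cv2.resize(I[y:y+100,x:x+100],None,fx=4,fy=4,interpolation=cv2.INTER_CUBIC)
cv2.imwrite("pics/m1.png",np.hstack([cr(a[0],160,180),cr(a[1],190,120)]))
E
```

```text
cmd [ 0.5526 -0.0178  0.2464] meas [ 0.5526 -0.0178  0.2464] [1.7996e+02 2.0000e-02 1.0004e+02] F [ 0.5 -1.1 -2.9] gap 0.0142 t 5.0 j [ -1.8  24.1 -19.5  46.4  -0.   78.1]
```

View pics/m1.png

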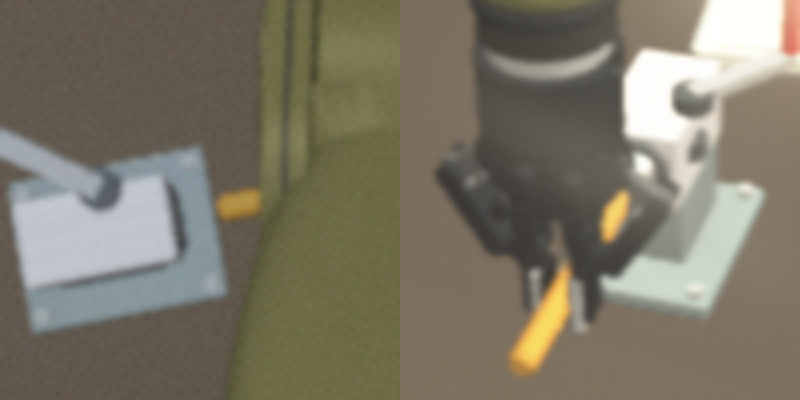

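```bash
python3 - <<'E'
from fit import *
q=(.5223,.1502,np.radians(100.07))
m=place(q,np.array([[-.045,0,.09]]));print("mouth",m, proj("top",m),proj("scene",m))
d=np.array([np.cos(np.radians(100.04)),np.sin(np.radians(100.04))])
g=np.array([.5526,-.0178]);
ex=np.array([np.r_[g+d*.10,.0914],np.r_[g-d*.06,.0914]])
print("expected front/rear top",proj("top",ex),"scene",proj("scene",ex))
print("obs top front (214.4,230.9) scene front ~(245,169.5) rear (220.9,209.1)")
A=q[2];n=np.array([-np.sin(A),np.cos(A)]);print("lateral of grasp axis vs bore",(np.r_[g]-m[0,:2])@n, "lat front", (ex[0,:2]-m[0,:2])@n,"dist",(m[0,:2]-g)@[np.cos(A),np.sin(A)])
E
```

```text
mouth [[0.5301683  0.10589323 0.09      ]] [[202.87207414 233.89529194]] [[248.34265494 162.31733666]]
expected front/rear top [[213.14571202 231.61396452]
 [277.23129646 219.03031057]] scene [[244.99111394 167.90899672]
 [219.8567441  210.7014469 ]]
obs top front (214.4,230.9) scene front ~(245,169.5) rear (220.9,209.1)
lateral of grasp axis vs bore -0.00045821993857498005 lat front -0.0005105798137423657 dist 0.12570992951345242
```

```bash
python3 - <<'E'
from fit import *
import cv2
for nm in("top","top1"):
    I=pickle.load(open(nm+".pkl","rb"))["pixels"]
    w=I[195:270,150:225];U=cv2.resize(w,None,fx=8,fy=8,interpolation=cv2.INTER_CUBIC).astype(int)
    hd=((U.min(2)>150)).astype(np.uint8); hd=cv2.morphologyEx(hd,cv2.MORPH_OPEN,np.ones((60,60)))
    r=cv2.minAreaRect(cv2.findNonZero(hd));print(nm,"head",np.round([(r[0][0]+.5)/8-.5+150,(r[0][1]+.5)/8-.5+195],2),np.round(np.array(r[1])/8,2),r[2])
    b=((U[:,:,0]-U[:,:,2]>60)).astype(np.uint8);b[:, :8*55]=0
    n,l,s,c=cv2.connectedComponentsWithStats(b)
    for i in range(1,n):
        if s[i,4]>500: print("brass",(s[i,:4]/8).round(2),np.round([(c[i][0]+.5)/8-.5+150,(c[i][1]+.5)/8-.5+195],2))
q=(.5223,.1502,np.radians(100.07))
print("model head centre",proj("top",place(q,np.array([[0,0,.115]]))), proj("top",place(q,np.array([[-.04,0,.115],[.04,0,.115]]))))
d=np.array([np.cos(np.radians(100.04)),np.sin(np.radians(100.04))]);g=np.array([.5526,-.0178])
for t in(.08,.085,.09,.097): print(t,proj("top",np.array([np.r_[g+d*t,.093]])))
E
```

```text
top head [183.04 237.22] [22.44 38.73] 79.76180267333984
top1 head [183.07 237.23] [22.54 38.72] 80.04937744140625
brass [64.25 32.12 10.75  8.  ] [219.37 230.63]
model head centre [[183.18540416 236.94241545]] [[199.73139938 233.68541999]
 [166.58762115 240.20960507]]
0.08 [[221.15892531 229.98833525]]
0.085 [[219.1437466  230.38401979]]
0.09 [[217.12780077 230.77985496]]
0.097 [[214.30418701 231.33427741]]
```

```bash
python3 - <<'E'
from fit import *
import cv2
I=pickle.load(open("scene1.pkl","rb"))["pixels"][150:220,210:260]
U=cv2.resize(I,None,fx=8,fy=8,interpolation=cv2.INTER_CUBIC).astype(int)
b=((U[:,:,0]-U[:,:,2]>70)).astype(np.uint8)
n,l,s,c=cv2.connectedComponentsWithStats(b)
for i in range(1,n):
    if s[i,4]>1500: print("brass bbox",((s[i,:4]+.5)/8-.5+np.array([210,150,0,0])).round(2),"c",np.round([(c[i][0]+.5)/8-.5+210,(c[i][1]+.5)/8-.5+150],2))
    if s[i,4]>1500:
        ys,xs=np.nonzero(l==i)
        for y in range(ys.min(),ys.max(),16): x=xs[ys==y]; print((y+.5)/8-.5+150,np.round((np.array([x.min(),x.max()])+.5)/8-.5+210,1))
d=np.array([np.cos(np.radians(100.04)),np.sin(np.radians(100.04))]);g=np.array([.5526,-.0178]);nn=np.array([-d[1],d[0]])
for t in(-.063,0,.097):
  th=np.linspace(0,6.28,60);P=np.array([np.r_[g+d*t+nn*.008*np.cos(a),.0902+.008*np.sin(a)] for a in th]);p=proj("scene",P);print(t,p.min(0).round(1),p.max(0).round(1),p.mean(0).round(1))
E
```

```text
brass bbox [239.81 167.44   6.69  12.06] c [243.16 173.49]
167.4375 [244.8 245.6]
169.4375 [242.7 246.8]
171.4375 [240.8 246.6]
173.4375 [240.3 246.1]
175.4375 [239.8 244.8]
177.4375 [239.9 243.8]
179.4375 [240.4 242.6]
brass bbox [216.81 186.06  15.06  26.94] c [225.24 201.3 ]
186.0625 [230.7 231.4]
188.0625 [228.7 232.2]
190.0625 [227.4 231.7]
192.0625 [226.3 231.7]
194.0625 [225.3 231.7]
196.0625 [224.2 231.9]
198.0625 [222.8 231.9]
200.0625 [221.6 230.9]
202.0625 [220.3 229.9]
204.0625 [219.1 228.8]
206.0625 [217.9 227.7]
208.0625 [216.9 226.3]
210.0625 [216.9 225.2]
212.0625 [217.7 223.9]
-0.063 [215.8 209. ] [223. 215.] [219.3 212. ]
0 [226.5 191. ] [233.4 196.9] [229.9 193.9]
0.097 [241.3 166.2] [247.8 171.9] [244.5 169. ]
```

>>> step_arm --pt "-1 0.008 0 0 0 0 0" --pt "-1 0.016 0 0 0 0 0" --pt "-1 0.022 0 0 0 0 0" --pt "-1 0.027 0 0 0 0 0" --pt "-1 0.031 0 0 0 0 0" --pt "-1 0.034 0 0 0 0 0" --pt "-1 0.037 0 0 0 0 0" --pt "-1 0.04 0 0 0 0 0"

```text
time: 5.9
position: [0.5468, 0.0125, 0.2458]
tcp_rot: [-180.0, 0.0, 100.1]
contact_force: [0.4, -0.2, -3.4]
finger_gap: 0.014
grasp_force: 59.0
```

>>> step_arm --pt "-1 0.003 0 0 0 0 0" --pt "-1 0.006 0 0 0 0 0" --pt "-1 0.009 0 0 0 0 0" --pt "-1 0.012 0 0 0 0 0" --pt "-1 0.012 0 0 0 0 0"

```text
time: 6.4
position: [0.5452, 0.0215, 0.2458]
tcp_rot: [-180.0, -0.0, 100.1]
contact_force: [0.7, -0.4, -2.1]
finger_gap: 0.0136
grasp_force: 59.0
```

>>> step_arm --pt "-1 0.003 0 0 0 0 0" --pt "-1 0.006 0 0 0 0 0" --pt "-1 0.009 0 0 0 0 0" --pt "-1 0.012 0 0 0 0 0" --pt "-1 0.015 0 0 0 0 0" --pt "-1 0.015 0 0 0 0 0"

```text
time: 7.0
position: [0.5433, 0.0326, 0.2459]
tcp_rot: [180.0, 0.0, 100.1]
contact_force: [0.6, 0.1, -3.2]
finger_gap: 0.0141
grasp_force: 59.0
```

>>> step_arm --pt "-1 0.0025 0 0 0 0 0" --pt "-1 0.005 0 0 0 0 0" --pt "-1 0.0075 0 0 0 0 0" --pt "-1 0.01 0 0 0 0 0" --pt "-1 0.01 0 0 0 0 0"

```text
time: 7.5
position: [0.5424, 0.0388, 0.246]
tcp_rot: [180.0, 0.2, 100.0]
contact_force: [1.7, -3.9, -1.7]
finger_gap: 0.0145
grasp_force: 59.1
```

>>> step_arm --pt "-1 0.0025 0 0 0 0 0" --pt "-1 0.005 0 0 0 0 0" --pt "-1 0.0075 0 0 0 0 0" --pt "-1 0.01 0 0 0 0 0" --pt "-1 0.01 0 0 0 0 0"

```text
time: 8.0
position: [0.541, 0.0463, 0.246]
tcp_rot: [180.0, 0.2, 100.0]
contact_force: [1.3, -4.5, -3.3]
finger_gap: 0.0143
grasp_force: 59.1
```

>>> step_arm --pt "-1 0.002 0 0 0 0 0" --pt "-1 0.004 0 0 0 0 0" --pt "-1 0.006 0 0 0 0 0" --pt "-1 0.006 0 0 0 0 0"

```text
time: 8.4
position: [0.5402, 0.0506, 0.2459]
tcp_rot: [180.0, 0.2, 100.0]
contact_force: [2.6, -5.1, -3.4]
finger_gap: 0.0141
grasp_force: 59.1
```

>>> step_arm --pt "-1 0.002 0 0 0 0 0" --pt "-1 0.004 0 0 0 0 0" --pt "-1 0.006 0 0 0 0 0" --pt "-1 0.006 0 0 0 0 0"

```text
time: 8.8
position: [0.5394, 0.0551, 0.2459]
tcp_rot: [180.0, 0.2, 100.0]
contact_force: [2.1, -4.8, -2.6]
finger_gap: 0.0138
grasp_force: 59.1
```

>>> step_arm --pt "-1 0.0015 0 0 0 0 0" --pt "-1 0.003 0 0 0 0 0" --pt "-1 0.0045 0 0 0 0 0" --pt "-1 0.0045 0 0 0 0 0"

```text
time: 9.2
position: [0.5389, 0.058, 0.2458]
tcp_rot: [180.0, 0.3, 100.0]
contact_force: [1.3, -6.3, -3.7]
finger_gap: 0.0138
grasp_force: 59.1
```

>>> step_arm --pt "-1 0.0015 0 0 0 0 0" --pt "-1 0.003 0 0 0 0 0" --pt "-1 0.0045 0 0 0 0 0" --pt "-1 0.0045 0 0 0 0 0"

```text
time: 9.6
position: [0.5383, 0.0611, 0.2458]
tcp_rot: [180.0, 0.3, 100.0]
contact_force: [1.7, -8.1, -3.9]
finger_gap: 0.0141
grasp_force: 59.1
```

>>> step_arm --pt "-1 0.0012 0 0 0 0 0" --pt "-1 0.0012 0 0 0 0 0"

```text
time: 9.8
position: [0.5381, 0.0619, 0.2458]
tcp_rot: [180.0, 0.3, 100.0]
contact_force: [2.2, -8.4, -3.6]
finger_gap: 0.0143
grasp_force: 59.1
```

>>> step_arm --pt "-1 0.0012 0 0 0 0 0" --pt "-1 0.0012 0 0 0 0 0"

```text
time: 10.0
position: [0.538, 0.0627, 0.2458]
tcp_rot: [180.0, 0.3, 100.0]
contact_force: [3.1, -8.7, -3.7]
finger_gap: 0.0143
grasp_force: 59.1
```

>>> step_arm --pt "-1 0.0008 0 0 0 0 0" --pt "-1 0.0008 0 0 0 0 0"

```text
time: 10.2
position: [0.5379, 0.0632, 0.2458]
tcp_rot: [180.0, 0.4, 100.0]
contact_force: [2.6, -8.8, -3.6]
finger_gap: 0.0141
grasp_force: 59.1
```

>>> step_arm --pt "-1 0.0008 0 0 0 0 0" --pt "-1 0.0008 0 0 0 0 0"

```text
time: 10.4
position: [0.5378, 0.0638, 0.2458]
tcp_rot: [180.0, 0.3, 100.0]
contact_force: [1.7, -9.3, -4.8]
finger_gap: 0.0141
grasp_force: 59.1
```

>>> step_arm --pt "-1 0.0008 0 0 0 0 0" --pt "-1 0.0008 0 0 0 0 0"

```text
time: 10.6
position: [0.5377, 0.0643, 0.2458]
tcp_rot: [180.0, 0.4, 100.0]
contact_force: [2.4, -10.3, -2.7]
finger_gap: 0.0139
grasp_force: 59.1
```

>>> step_arm --pt "-1 0.0008 0 0 0 0 0" --pt "-1 0.0008 0 0 0 0 0"

```text
time: 10.8
position: [0.5376, 0.0649, 0.2458]
tcp_rot: [180.0, 0.4, 100.0]
contact_force: [2.9, -9.4, -4.1]
finger_gap: 0.0141
grasp_force: 59.1
```

>>> step_arm --pt "-1 0.0008 0 0 0 0 0" --pt "-1 0.0008 0 0 0 0 0"

```text
time: 11.0
position: [0.5375, 0.0654, 0.2458]
tcp_rot: [180.0, 0.4, 100.0]
contact_force: [2.1, -9.7, -3.6]
finger_gap: 0.0142
grasp_force: 59.1
```

>>> step_arm --pt "-1 0.0008 0 0 0 0 0" --pt "-1 0.0008 0 0 0 0 0"

```text
time: 11.2
position: [0.5374, 0.0658, 0.2458]
tcp_rot: [180.0, 0.4, 100.0]
contact_force: [2.2, -10.1, -4.5]
finger_gap: 0.0142
grasp_force: 59.1
```

>>> step_arm --pt "-1 0.0008 0 0 0 0 0" --pt "-1 0.0008 0 0 0 0 0"

```text
time: 11.4
position: [0.5373, 0.066, 0.2458]
tcp_rot: [180.0, 0.5, 100.0]
contact_force: [2.3, -11.9, -3.5]
finger_gap: 0.0138
grasp_force: 59.1
```

>>> step_arm --pt "-1 0.0008 0 0 0 0 0" --pt "-1 0.0008 0 0 0 0 0"

```text
time: 11.6
position: [0.5373, 0.0663, 0.2458]
tcp_rot: [180.0, 0.6, 99.9]
contact_force: [2.4, -13.3, -4.0]
finger_gap: 0.0141
grasp_force: 59.1
```

>>> step_arm --pt "-1 0.0008 0 0 0 0 0" --pt "-1 0.0008 0 0 0 0 0"

```text
time: 11.8
position: [0.5372, 0.0665, 0.2458]
tcp_rot: [180.0, 0.6, 99.9]
contact_force: [3.3, -15.1, -3.4]
finger_gap: 0.0141
grasp_force: 59.1
```

>>> step_arm --pt "-1 0.0008 0 0 0 0 0" --pt "-1 0.0008 0 0 0 0 0"

```text
time: 12.0
position: [0.5372, 0.0667, 0.2459]
tcp_rot: [180.0, 0.7, 99.9]
contact_force: [2.8, -17.2, -3.3]
finger_gap: 0.0139
grasp_force: 59.1
```

>>> step_arm --pt "-1 0.0008 0 0 0 0 0" --pt "-1 0.0008 0 0 0 0 0"

```text
time: 12.2
position: [0.5372, 0.067, 0.2458]
tcp_rot: [-180.0, 0.8, 99.9]
contact_force: [4.1, -18.2, -2.4]
finger_gap: 0.0138
grasp_force: 59.1
```

>>> step_arm --pt "-1 0 0 0 0 0 0" --pt "-1 0 0 0 0 0 0" --pt "-1 -0.002 0 0 0 0 0" --pt "-1 -0.002 0 0 0 0 0"

```text
time: 12.6
position: [0.5373, 0.0663, 0.2458]
tcp_rot: [180.0, 0.6, 99.9]
contact_force: [2.2, -13.6, -3.7]
finger_gap: 0.0136
grasp_force: 59.1
```

>>> step_arm --pt "-0.3 0 0 0 0 0 0" --pt "0 0 0 0 0 0 0" --pt "0.2 0 0 0 0 0 0" --pt "0.2 0 0 0 0 0 0" --pt "0.2 0 0 0 0 0 0"

```text
time: 13.1
position: [0.5367, 0.0697, 0.246]
tcp_rot: [180.0, -0.0, 100.1]
contact_force: [-0.3, 0.8, -0.2]
finger_gap: 0.0513
grasp_force: 0.0
```

>>> step_arm --pt "0.2 0 0 -0.03 0 0 0" --pt "0.2 0 0 -0.08 0 0 0" --pt "0.2 0 0 -0.14 0 0 0" --pt "0.2 0 0 -0.19 0 0 0" --pt "0.2 0 0 -0.19 0 0 0.1" --pt "0.2 -0.05 0 -0.19 0 0 0.2" --pt "0.2 -0.1 0 -0.19 0 0 0.2" --pt "0.2 -0.15 0 -0.19 0 0 0.2"

```text
time: 13.9
position: [0.5565, -0.042, 0.3886]
tcp_rot: [180.0, -0.0, 65.5]
contact_force: [0.4, -0.1, 0.2]
finger_gap: 0.0514
grasp_force: 0.0
```

```bash
python3 - <<'E'
import mv,cv2,numpy as np,pickle
from workcell import cams
mv.sync();mv.show()
a=[]
for n in("top","scene"):
    f=cams.grab_frame(n);pickle.dump(f,open(n+"2.pkl","wb"));a.append(f["pixels"][:,:,::-1])
cr=lambda I,x,y:cv2.resize(I[y:y+100,x:x+100],None,fx=4,fy=4,interpolation=cv2.INTER_CUBIC)
cv2.imwrite("pics/m2.png",np.hstack([cr(a[0],140,180),cr(a[1],220,90)]))
E
```

```text
cmd [ 0.5565 -0.042   0.3886] meas [ 0.5565 -0.042   0.3886] [ 1.7998e+02 -3.0000e-02  6.5460e+01] F [ 0.4 -0.1  0.2] gap 0.0514 t 13.9 j [ -4.3  18.5  -5.2  66.3   0.  110.2]
```

View pics/m2.png

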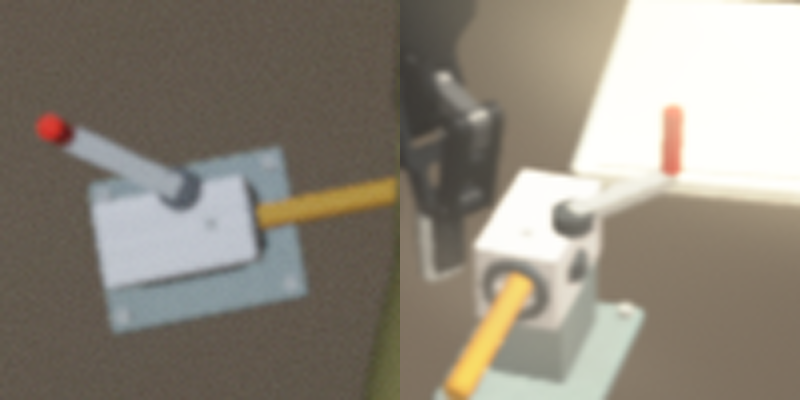

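The top view shows the bar straight in the mouth, with the handle cap at about (152,212). In the scene view the handle runs from about (288,116) at the top to (288,132) at the bottom.

```bash
cat > lev.py <<'E'
from fit import *
Q=(.5220,.1502,np.radians(100.0))
def hp(th,z=.147,r=.075):
    a=np.radians(20)+th;return place(Q,np.array([[-.008+r*np.cos(a),-.023-r*np.sin(a),z]]))[0]
E
python3 - <<'E'
from lev import *
for th in(0,.1,.15,.2,.3): print(th,hp(th).round(4),proj("top",hp(th,.17)[None]).round(1),proj("scene",hp(th,.17)[None]).round(1),proj("scene",hp(th,.127)[None]).round(1))
E
python3 -c "
import mv
from lev import hp
print(hp(0.1),mv.row([*hp(0.1)[:2],.39],260-5.7))"
```

```text
0 [0.5591 0.2202 0.147 ] [[148.8 220. ]] [[281.  113.9]] [[280.7 129.3]]
0.1 [0.5664 0.2185 0.147 ] [[149.6 216.8]] [[283.5 114.8]] [[283.1 130.3]]
0.15 [0.57   0.2174 0.147 ] [[150.1 215.2]] [[284.6 115.4]] [[284.2 130.9]]
0.2 [0.5735 0.2161 0.147 ] [[150.7 213.7]] [[285.7 116. ]] [[285.3 131.5]]
0.3 [0.5803 0.213  0.147 ] [[152.1 210.6]] [[287.8 117.2]] [[287.3 132.7]]
[0.56637207 0.21850684 0.147     ] [ 3.214e-01 -1.322e-01 -1.800e-03 -2.000e-04 -2.000e-04  9.509e-01]
```

```bash
python3 -c "
import mv
from lev import hp
print(hp(0.28),mv.row([*hp(0.28)[:2],.39],64))"
```

```text
[0.57896797 0.21370041 0.147     ] [ 3.226e-01 -1.143e-01 -1.800e-03  1.000e-04 -1.000e-04  8.100e-03]
```

>>> step_arm --pt "-0.06 0.06 -0.021 0 0 0 0" --pt "-0.06 0.12 -0.042 0 0 0 0" --pt "-0.06 0.18 -0.063 0 0 0 0" --pt "-0.06 0.24 -0.085 0 0 0 0" --pt "-0.06 0.29 -0.103 0 0 0 0" --pt "-0.06 0.3226 -0.1143 0 0 0 0" --pt "-0.06 0.3226 -0.1143 0 0 0 0" --pt "-0.06 0.3226 -0.1143 0 0 0 0"

```text
time: 14.8
position: [0.5772, 0.2155, 0.388]
tcp_rot: [-180.0, 0.0, 65.9]
contact_force: [-0.4, -0.8, 0.8]
finger_gap: 0.0401
grasp_force: 0.0
```

```bash
python3 -c "
import mv
from lev import hp
mv.go([*hp(0.28)[:2],.302],64)"
```

```text
cmd [0.5772 0.2155 0.388 ] meas [0.5772 0.2155 0.388 ] [-1.7997e+02  4.0000e-02  6.5880e+01] F [-0.4 -0.8  0.8] gap 0.0401 t 14.8 j [ 20.5  24.3   3.7  69.5  -0.  134.6]
[-0.0012, 0.0032, 0.1147, -0.0002, 0.0002, 0.0105]
```

>>> step_arm --pt "-0.06 -0.0012 0.0032 0.03 0 0 0.0105" --pt "-0.06 -0.0012 0.0032 0.055 0 0 0.0105" --pt "-0.06 -0.0012 0.0032 0.075 0 0 0.0105" --pt "-0.06 -0.0012 0.0032 0.095 0 0 0.0105" --pt "-0.06 -0.0012 0.0032 0.1147 0 0 0.0105" --pt "-0.06 -0.0012 0.0032 0.1147 0 0 0.0105"

```text
time: 15.4
position: [0.5784, 0.211, 0.3003]
tcp_rot: [-179.8, 0.2, 63.8]
contact_force: [0.3, 0.2, 0.2]
finger_gap: 0.0404
grasp_force: 0.0
```

```bash
python3 - <<'E'
import mv,cv2,numpy as np
from workcell import cams
from lev import hp,Q
mv.sync();mv.show()
a=[cams.grab_frame(n)["pixels"][:,:,::-1] for n in("top","scene")]
cr=lambda I,x,y:cv2.resize(I[y:y+100,x:x+100],None,fx=4,fy=4,interpolation=cv2.INTER_CUBIC)
cv2.imwrite("pics/m3.png",np.hstack([cr(a[0],140,180),cr(a[1],220,80)]))
# path: tool centre leads the handle by 13 mm along the arc
for th in np.arange(.35,1.66,.1):
    a_=np.degrees(th)+20; print(round(th,2),mv.row([*hp(th)[:2],.302],max(100-a_,22)).tolist())
E
```

```text
cmd [0.5784 0.211  0.3003] meas [0.5784 0.211  0.3003] [-179.81    0.21   63.75] F [0.3 0.2 0.2] gap 0.0404 t 15.4 j [ 20.   27.1  -5.2  58.   -0.  136.3]
0.35 [0.0034, 0.006, -0.0023, -0.001, 0.0012, 0.0212]
0.45 [0.0022, 0.016, -0.0024, -0.001, 0.0012, 0.053]
0.55 [0.0001, 0.0257, -0.0024, -0.0009, 0.0013, 0.0848]
0.65 [-0.003, 0.0352, -0.0024, -0.0008, 0.0013, 0.1166]
0.75 [-0.0071, 0.0444, -0.0024, -0.0008, 0.0014, 0.1485]
0.85 [-0.012, 0.0531, -0.0024, -0.0007, 0.0014, 0.1803]
0.95 [-0.0178, 0.0612, -0.0025, -0.0006, 0.0015, 0.2121]
1.05 [-0.0243, 0.0688, -0.0025, -0.0006, 0.0015, 0.232]
1.15 [-0.0316, 0.0756, -0.0024, -0.0006, 0.0015, 0.232]
1.25 [-0.0396, 0.0817, -0.0024, -0.0006, 0.0015, 0.232]
1.35 [-0.0481, 0.0869, -0.0024, -0.0006, 0.0015, 0.232]
1.45 [-0.057, 0.0913, -0.0024, -0.0006, 0.0015, 0.232]
1.55 [-0.0664, 0.0948, -0.0024, -0.0006, 0.0015, 0.232]
1.65 [-0.0761, 0.0973, -0.0024, -0.0006, 0.0015, 0.232]
```

View pics/m3.png

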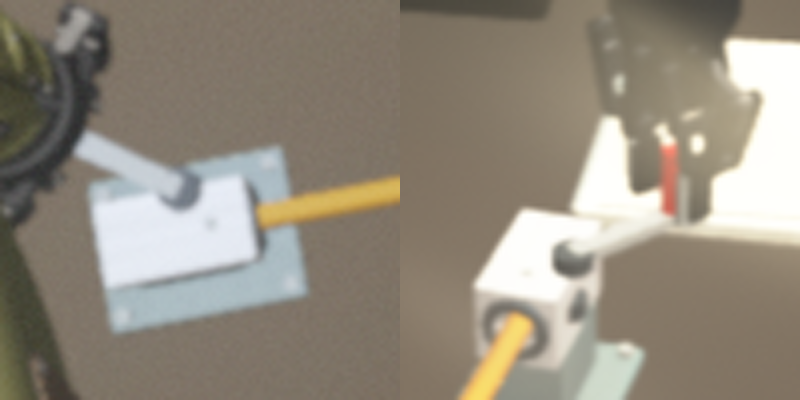

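The post stands between the two fingers in the scene view, around (387,133). I'll now sweep along the arc.

>>> step_arm --pt "-0.06 0.0034 0.006 -0.002 0 0 0.0212" --pt "-0.06 0.003 0.011 -0.002 0 0 0.037" --pt "-0.06 0.0022 0.016 -0.002 0 0 0.053" --pt "-0.06 0.0011 0.021 -0.002 0 0 0.069" --pt "-0.06 0.0001 0.0257 -0.002 0 0 0.0848" --pt "-0.06 -0.0014 0.0305 -0.002 0 0 0.1" --pt "-0.06 -0.003 0.0352 -0.002 0 0 0.1166" --pt "-0.06 -0.003 0.0352 -0.002 0 0 0.1166"

```text
time: 16.3
position: [0.602, 0.199, 0.3052]
tcp_rot: [-179.9, -0.1, 42.8]
contact_force: [-3.1, 3.3, 4.0]
finger_gap: 0.0398
grasp_force: 1.9
```

```bash
python3 - <<'E'
import mv,numpy as np
from lev import hp
mv.show()
c=mv.cmd(); v=[-0.003,0.0352,-0.002,0,0,0.1166]; mv.commit(v)
for th in np.arange(.7,1.61,.1):
    a_=np.degrees(th)+20; print(round(th,2),mv.row([*hp(th)[:2],.302],max(100-a_,22)).tolist())
E
```

```text
cmd [0.5784 0.211  0.3003] meas [0.602  0.199  0.3052] [-1.7991e+02 -9.0000e-02  4.2850e+01] F [-3.1  3.3  4. ] gap 0.0398 t 16.3 j [ 1.830e+01  2.850e+01 -2.000e+00  5.950e+01  1.000e-01  1.554e+02]
0.7 [-0.0001, 0.005, -0.0004, -0.0005, 0.0015, 0.016]
0.8 [-0.0011, 0.015, -0.0004, -0.0005, 0.0015, 0.0478]
0.9 [-0.0031, 0.0248, -0.0005, -0.0004, 0.0015, 0.0796]
1.0 [-0.0061, 0.0343, -0.0005, -0.0003, 0.0015, 0.1115]
1.1 [-0.01, 0.0435, -0.0005, -0.0003, 0.0015, 0.1154]
1.2 [-0.0148, 0.0523, -0.0004, -0.0003, 0.0015, 0.1154]
1.3 [-0.0204, 0.0606, -0.0004, -0.0003, 0.0015, 0.1154]
1.4 [-0.0269, 0.0682, -0.0004, -0.0003, 0.0015, 0.1154]
1.5 [-0.034, 0.0752, -0.0004, -0.0003, 0.0015, 0.1154]
1.6 [-0.0419, 0.0814, -0.0004, -0.0003, 0.0015, 0.1154]
```

>>> step_arm --pt "-0.06 -0.0001 0.005 0 0 0 0.016" --pt "-0.06 -0.0005 0.01 0 0 0 0.032" --pt "-0.06 -0.0011 0.015 0 0 0 0.048" --pt "-0.06 -0.002 0.02 0 0 0 0.064" --pt "-0.06 -0.0031 0.0248 0 0 0 0.08" --pt "-0.06 -0.0045 0.0295 0 0 0 0.095" --pt "-0.06 -0.0061 0.0343 0 0 0 0.1115" --pt "-0.06 -0.01 0.0435 0 0 0 0.1154"

```text
time: 17.1
position: [0.6196, 0.1716, 0.3053]
tcp_rot: [-179.8, -0.3, 22.2]
contact_force: [1.7, 9.0, -1.8]
finger_gap: 0.0402
grasp_force: 3.7
```

```bash
python3 - <<'E'
import mv,numpy as np
from lev import hp
mv.show()
mv.commit([-.01,.0435,0,0,0,.1154])
for th in np.arange(1.2,1.71,.1):
    print(round(th,2),mv.row([*hp(th)[:2],.302],22).tolist())
E
```

```text
cmd [0.6011 0.1973 0.3017] meas [0.6196 0.1716 0.3053] [-179.77   -0.29   22.15] F [ 1.7  9.  -1.8] gap 0.0402 t 17.1 j [ 15.4  29.2  -0.7  59.8   0.3 173.3]
1.2 [-0.0013, 0.0099, -0.0004, -0.0, 0.0016, -0.0]
1.3 [-0.0037, 0.0196, -0.0004, -0.0, 0.0016, -0.0]
1.4 [-0.007, 0.0291, -0.0004, -0.0, 0.0016, -0.0]
1.5 [-0.0112, 0.0381, -0.0004, -0.0, 0.0016, -0.0]
1.6 [-0.0164, 0.0467, -0.0004, -0.0, 0.0016, -0.0]
1.7 [-0.0223, 0.0547, -0.0003, -0.0, 0.0016, -0.0]
```

>>> step_arm --pt "-0.06 -0.0006 0.005 0 0 0 0" --pt "-0.06 -0.0013 0.01 0 0 0 0" --pt "-0.06 -0.0024 0.0148 0 0 0 0" --pt "-0.06 -0.0037 0.0196 0 0 0 0" --pt "-0.06 -0.0053 0.0244 0 0 0 0" --pt "-0.06 -0.007 0.0291 0 0 0 0" --pt "-0.06 -0.007 0.0291 0 0 0 0"

```text
time: 17.8
position: [0.6234, 0.1483, 0.3053]
tcp_rot: [-179.9, -0.3, 22.1]
contact_force: [0.8, 4.0, 1.6]
finger_gap: 0.0405
grasp_force: 1.7
```

>>> step_arm --pt "-0.06 -0.002 0.0045 0 0 0 0" --pt "-0.06 -0.002 0.0045 0 0 0 0"

```text
time: 18.0
position: [0.6229, 0.1444, 0.3049]
tcp_rot: [-180.0, -0.2, 22.1]
contact_force: [0.9, 4.0, 2.0]
finger_gap: 0.0401
grasp_force: 1.7
```

>>> step_arm --pt "-0.06 -0.002 0.0045 0 0 0 0" --pt "-0.06 -0.002 0.0045 0 0 0 0"

```text
time: 18.2
position: [0.6224, 0.1405, 0.3045]
tcp_rot: [-180.0, -0.1, 22.1]
contact_force: [1.1, 4.0, 1.5]
finger_gap: 0.0402
grasp_force: 1.6
```

>>> step_arm --pt "-0.06 -0.0025 0.0043 0 0 0 0" --pt "-0.06 -0.0025 0.0043 0 0 0 0"

```text
time: 18.4
position: [0.622, 0.138, 0.3043]
tcp_rot: [-179.8, -0.2, 22.1]
contact_force: [1.1, 8.8, -0.1]
finger_gap: 0.0401
grasp_force: 3.8
```

>>> step_arm --pt "-0.06 -0.0025 0.0043 0 0 0 0" --pt "-0.06 -0.0025 0.0043 0 0 0 0"

```text
time: 18.6
position: [0.6219, 0.1367, 0.3042]
tcp_rot: [-179.4, -0.4, 22.2]
contact_force: [2.3, 17.8, -0.6]
finger_gap: 0.04
grasp_force: 7.8
```

>>> step_arm --pt "-0.06 -0.0025 0.0043 0 0 0 0" --pt "-0.06 -0.0025 0.0043 0 0 0 0"

```text
time: 18.8
position: [0.6218, 0.1355, 0.3041]
tcp_rot: [-179.1, -0.6, 22.4]
contact_force: [4.5, 26.4, -5.1]
finger_gap: 0.0401
grasp_force: 11.7
```

>>> step_arm --pt "-0.06 0.003 -0.008 0 0 0 0" --pt "-0.06 0.006 -0.018 0 0 0 0" --pt "-0.06 0.006 -0.02 0 0 0 0" --pt "-0.06 0.006 -0.02 0 0 0 0"

```text
time: 19.2
position: [0.6185, 0.1443, 0.3035]
tcp_rot: [179.9, 0.1, 22.1]
contact_force: [-0.0, -0.3, -0.0]
finger_gap: 0.0402
grasp_force: 0.0
```

>>> step_arm --pt "-0.06 0 0 -0.03 0 0 0" --pt "-0.06 0 0 -0.07 0 0 0" --pt "-0.06 0 0 -0.12 0 0 0" --pt "-0.06 0 0 -0.17 0 0 0" --pt "-0.06 -0.1 0 -0.2 0 0 0" --pt "-0.06 -0.2 0 -0.2 0 0 0" --pt "-0.06 -0.25 0 -0.2 0 0 0" --pt "-0.06 -0.25 0 -0.2 0 0 0"

```text
time: 20.0
position: [0.4424, 0.0727, 0.4539]
tcp_rot: [179.9, 0.1, 22.0]
contact_force: [0.4, 0.3, 0.1]
finger_gap: 0.0401
grasp_force: 0.0
```

```bash
python3 - <<'E'
import mv,cv2,numpy as np
from workcell import cams
from lev import hp,proj
mv.sync();mv.show()
for th in(1.0,1.1,1.2,1.309):
  print(th,hp(th).round(4),proj("top",hp(th,.17)[None]).round(1),proj("scene",hp(th,.17)[None]).round(1),proj("scene",hp(th,.127)[None]).round(1))
a=[cams.grab_frame(n)["pixels"][:,:,::-1] for n in("top","scene")]
cr=lambda I,x,y:cv2.resize(I[y:y+100,x:x+100],None,fx=4,fy=4,interpolation=cv2.INTER_CUBIC)
cv2.imwrite("pics/m4.png",np.hstack([cr(a[0],140,180),cr(a[1],220,90)]))
E
```

```text
cmd [0.4424 0.0727 0.4539] meas [0.4424 0.0727 0.4539] [1.7994e+02 8.0000e-02 2.2000e+01] F [0.4 0.3 0.1] gap 0.0401 t 20.0 j [ 9.400e+00  6.300e+00 -1.140e+01  7.230e+01 -1.000e-01  1.674e+02]
1.0 [0.6152 0.1753 0.147 ] [[168.9 195.2]] [[294.6 127.9]] [[293.9 143.8]]
1.1 [0.6178 0.1682 0.147 ] [[172. 194.]] [[294.3 129.6]] [[293.6 145.5]]
1.2 [0.6196 0.1609 0.147 ] [[175.2 193.2]] [[293.7 131.3]] [[293.1 147.2]]
1.309 [0.6208 0.1529 0.147 ] [[178.7 192.6]] [[292.7 133. ]] [[292. 149.]]
```

View pics/m4.png

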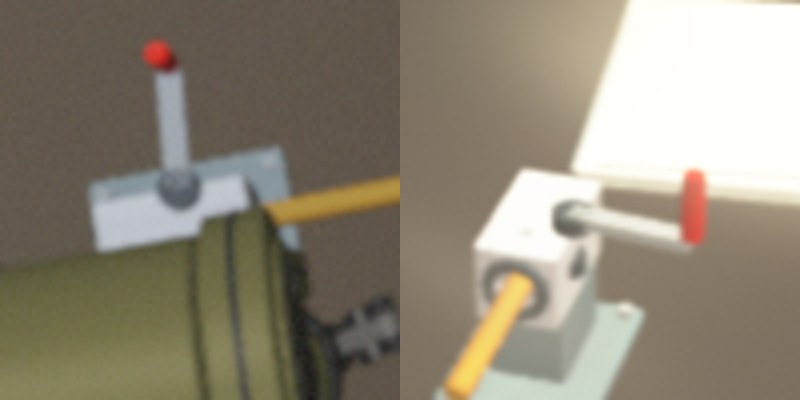

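The handle cap is at (179,193) in the top view, which matches the fully shut prediction. In both views the bar looks unmoved.

```bash
python3 -c "
from workcell import arm
print(arm.finish_job())"
```

```text
the job is handed in; nothing more can be done
None
```

The job is handed in, though no verdict came back: the brass bar was fed to the stop at about 19 N, the lever reads fully shut in the last pictures, and the robot is clear of everything; the stop's own travel could not be seen, so "fully home" rests on the force rise and about 9 mm of travel after contact.

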